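# Point out the parts of the gauge connection

## Robot

A 6-joint arm with a two-finger parallel gripper is mounted at the origin on the work surface. World frame = base frame: x ahead of the robot, y to its left, z up, the work surface at z = 0. Lengths are in m, angles in rad, forces in N, time in s.
With the tool pointing down it reaches from about 0.35 to 0.725 m from the base axis. Payload 6 kg.
Tool frame: the origin (TCP) lies between the finger pads, 19 mm behind the fingertips; this is the grasp point; z points along the fingers, y is the line along which they close (so a half turn about z gives the same grasp; the last joint's range is limited). The gripper opens to 85 mm and grips with 20 to 120 N. Pads are 22 mm wide; open, the fingers measure 114 mm over their backs; the gripper's body (76 mm by 85 mm) begins 54 mm behind the grasp point. The pads swing forward as they close: fully open they stand 13 mm farther back than shut.
Start: joints at [1.562, 0.04, 0.085, 0, -1.615, -0.334], TCP at [0.202, 0.565, 0.25] pointing down, gripper open.
Joint ranges: [-2.56, 2.56], [-1.29, 2.01], [-1.08, 1.49], [-3.29, 1.98], [-2.81, -0.18], [-2.99, 2.99]. Speed limits (rad/s): [2.57, 2.57, 3.01, 3.14, 3.14, 3.14].

## Interface

Orientations are given as a rotation vector (axis times angle).
In Python, from plant import sense, cams, order, nets gives the robot as it stands.
- The arm moves only by the shell command python3 -m pendant 'ROWS' [OPENING] [FORCE]. ROWS is JSON, one flat list of numbers, 6 for each row, row after row: the shift along the world's x, y, z scaled (see below), then the turn, a rotation vector about the world's x, y, z scaled (see below). A call has 1 to 10 rows; each row shifts and turns the commanded pose from where the row before left it; what a row does not reach is not made up. The controller multiplies each number of a shift by 0.04 m and each number of a turn by 0.1 rad. A row lasts 1/10 s, in which the tool goes at most 50 mm and 8.59 degrees, less where a joint would pass 70% of its speed; a pose out of reach is approached as far as the arm can. A call with a number of a shift or a turn outside -1 to 1 is refused whole. A call with a gripper value outside its range is refused whole. OPENING is the opening, from -1 (shut) to 1 (fully open), set as the call begins (- or left out, the last holds). The fingers move at their own pace and stop on an object; FORCE is the grip in N (left out, the last holds). Time passes only in rows, so rows that do not move let the fingers close. It gives the time, the measured TCP pose, the force, the opening and the grip force at its end, in the units of the state.
- sense(): the state, without advancing time (a new reading comes with each control period).
- cams.get_image(name): name is "scene" or "side" or "wrist"; returns (picture, depth): 400x640x3 uint8, red, green, blue; 400x640 float32, m along the optical axis (not along the pixel's ray), 0 where there is no reading.
- cams.camera_params(name): a dict with "fovy" (degrees; the focal length in pixels is half the picture's height over the tangent of half this angle, whatever the lens; pixels are square), "cx", "cy" (the principal point, pixels), "k1" (the pictures are not rectified: a ray, as slopes to the right and down, at radius r is drawn at 1 + k1 r^2 times it, then the intrinsics apply), "T" (4x4, takes a point from camera to world coordinates). Camera axes: x right, y up, looking along -z (the intrinsics and any distortion apply to the point x, -y, -z); pixel columns grow to the right and rows downward; lengths in m; the calibration is good to about 2 mm. A picture is of the moment at which its call begins: read the wrist's pose just before it. camera_params takes no time and is no camera call; for the wrist camera it gives the pose at the moment of the call.
- order.hand_in(): hands the job in; it is judged then, once.
Trained networks look in the newest picture that a camera, given by its name, has taken for a name from the list of things; names that differ only in an ending like _2 or _b are one class to them, and where a whole thing is asked for, a point or a joint stands for the part that bears it (a point fixed in the world has none). Each returns a list of dicts, best first, with "p" (0 to 1); they miss things now and then, are a little off and sometimes report something else, mostly with a low value. They report only what shows in the picture. A call takes as long as a camera call. They do not tell look-alikes from the thing itself.
- nets.trace(camera, label): "mask" (400x640 bool, what is visible of it).
- nets.spot_point(camera, label): "centre" ([x, y, z] in m, in the coordinates of the camera as it stood for that picture, good to about 4 mm: a listed point, or the origin of a listed thing).
The state is a dict: "time_s": time; "joint_positions": joint angles; "qd": joint speeds; "joint_torque": joint torques, N m; "ee_pos": TCP position; "ee_rot": TCP orientation; "force": force on the tool from outside, world axes, zero at the start; "wrist_torque": the same for the moment, N m; "grip_width": opening from 0.0 (shut) to 1.0 (fully open); "gripper_force": force on a finger pad.
Only numpy, scipy, OpenCV 4.12 (cv2) and the standard library are available. Lean on these libraries where they do the work, as an engineer would, in place of code of your own. Each camera call takes 0.05 s, during which the arm holds its last target. There are 200 camera calls.

## Task

Show the helper watching through the camera how the pressure gauge gets fitted: with the fingertips point from straight above, first at the dial of the pressure gauge, then at the middle-sized of the three hexagonal brass unions, and last at the mouth of the open brass bush on the hanging copper boiler (not the domed, capped fitting), from above or in line with the bush. Each time bring the tips to within about 1 to 4 cm of the thing without contact and dwell there for two seconds; finish while still pointing at the bush, hand motionless. Touch, move or lift nothing at all, and never lower the fingertips to the smallest or the largest union: travel well above them.

Things in the scene. Friction and masses are not known exactly. Their poses are not given: they have to be found in the camera images.
- gauge: nickel-plated pressure gauge lying on its back, dial up: round case 44 mm in diameter and 16 mm thick, white dial with needle on top, a 20 mm stem to its -x. Origin: centre of the case's underside, on the desk; z up.
- union_small: smallest hexagonal brass union, 20 mm across flats, 20 mm tall, standing on end. Origin: centre of the underside; z up. Not to be pointed at.
- union_middle: middle-sized hexagonal brass union, 34 mm across flats, 28 mm tall, standing on end. Origin: centre of the underside; z up.
- union_large: largest hexagonal brass union, 46 mm across flats, 32 mm tall, standing on end. Origin: centre of the underside; z up. Not to be pointed at.
- bush_mouth (a point): centre of the open mouth of the brass bush (18 mm in diameter, 14 mm long) on the boiler's upper front, 45 mm from the boiler's middle towards its +x end, about 0.18 m above the desk. The point's z axis points out of the mouth, along the bush, leaning 0.7 rad (40 degrees) from vertical away from the panel; x runs along the boiler.
- boiler: copper boiler, a cylinder 64 mm in diameter and 140 mm long lying along its x axis, hanging from the middle hook by a brass bail handle; it swings if touched. Origin: the hook point at the top of the handle, z up; the boiler's axis lies 90 mm below it. A domed, capped brass fitting sits like the bush, but 45 mm towards -x.
- hook_rail: fixed upright wooden panel 340 mm long (x), 16 mm thick, 300 mm high, on the left of the desk, with a steel hook rail on its front, which faces its -y. The rail is 250 mm up and 34 mm in front of the panel, the hook tips 92 mm in front and 246 mm up; the boiler hangs 75 mm in front. A small spanner hangs from the hook 120 mm towards -x. Origin: bottom of the panel's front face, mid length; z up.
- chimney: tinplate chimney stack standing upright, 100 mm tall, 44 mm foot. Origin: centre of the underside. Bystander.
- axle: black iron axle 150 mm long lying along its y axis, 16 mm high. Origin: centre of the underside. Bystander.
- oil_bottle: small upright oil bottle, 36 mm in diameter, 100 mm tall. Origin: centre of the underside. Bystander.
- screwdriver: screwdriver 160 mm long lying along its x axis. Bystander.
- screw_jar: jar of 50 mm diameter, 55 mm tall. Origin: centre of the underside. Bystander.
- flywheel: black iron flywheel 70 mm in diameter lying flat, 20 mm high at the hub. Origin: centre of the underside. Bystander.
Things that resemble listed ones, but are neither listed nor needed, are in the scene too. Of the things shaped like the gauge, the bare steel one is meant.

How it is judged:
By the outcome, as a careful person would: the job done as asked, in the order asked, and still so for the second after the job is handed in, with the robot touching nothing.
It also fails if it takes over 58 s, if anything falls off the work surface, if the arm or the gripper's body presses on something with over 40 N, if the wrist force passes 120 N, or if a joint passes its speed limit or range.

## Working session

There is one attempt and no reset: what is moved stays moved. The work goes in short steps, Python scripts to look and compute and a shell command to move; the robot and the scene stay as the last step left them, time stands still between calls to the robot, and variables do not carry over. Pictures are saved under pics/ and viewed, at most 10 in all, crops included, and the job is handed in when it is done.

```bash
mkdir -p pics; cat > h.py <<'E'
import numpy as np, cv2
from plant import sense, cams, order, nets
def world(cam,c,T=None):
    T=np.array(cams.camera_params(cam)["T"]) if T is None else T
    return (T@np.r_[c,1])[:3]
def pix(cam,p):
    P=cams.camera_params(cam);T=np.array(P["T"]);q=np.linalg.inv(T)@np.r_[p,1]
    f=200/np.tan(np.radians(P["fovy"])/2);s=np.array([q[0],-q[1]])/-q[2]
    s=s*(1+P["k1"]*(s@s));return (s*f+[P["cx"],P["cy"]]).round().astype(int)
def cloud(cam,depth):
    P=cams.camera_params(cam);T=np.array(P["T"]);f=200/np.tan(np.radians(P["fovy"])/2)
    v,u=np.mgrid[:400,:640].astype(float)
    a=(u-P["cx"])/f;b=(v-P["cy"])/f;x,y=a.copy(),b.copy()
    for _ in range(8):
        k=1+P["k1"]*(x*x+y*y);x=a/k;y=b/k
    return np.stack([x*depth,-y*depth,-depth],-1)@T[:3,:3].T+T[:3,3]
E
python3 - <<'E'
from h import *
for c in ["scene","side"]:
    im,d=cams.get_image(c);cv2.imwrite(f"pics/{c}.png",im[:,:,::-1]);np.save(f"{c}.npy",d)
    print(c,np.array(cams.camera_params(c)["T"])[:3,3].round(2))
    for n in ["gauge","union_small","union_middle","union_large","bush_mouth","boiler","hook_rail","chimney","oil_bottle","screw_jar"]:
        for r in nets.spot_point(c,n)[:4]:
            if r["p"]>.15:
                w=world(c,r["centre"]);print(n,round(r["p"],2),w.round(3),pix(c,w))
s=sense();print(s["time_s"],s["ee_pos"],s["ee_rot"],s["grip_width"])
E
```

```text
scene [1.36 0.41 0.76]
gauge 0.69 [ 0.504 -0.217  0.001] [258 216]
gauge 0.59 [ 0.508 -0.323  0.002] [232 210]
gauge 0.56 [ 0.394 -0.273 -0.001] [261 198]
union_small 0.53 [ 0.75   0.017 -0.002] [282 286]
union_small 0.52 [0.442 0.075 0.003] [343 227]
union_middle 0.63 [ 0.456 -0.102 -0.004] [294 218]
union_large 0.75 [ 0.588 -0.096 -0.004] [276 241]
bush_mouth 0.75 [0.599 0.316 0.179] [411 230]
bush_mouth 0.47 [0.443 0.077 0.003] [343 227]
boiler 0.94 [0.55  0.338 0.234] [427 204]
hook_rail 0.63 [0.541 0.41  0.004] [441 276]
chimney 0.9 [ 0.701 -0.227  0.004] [221 249]
oil_bottle 0.73 [0.36  0.195 0.   ] [384 223]
screw_jar 0.63 [ 0.749  0.015 -0.001] [282 285]
side [ 0.17 -0.74  0.65]
gauge 0.95 [ 0.396 -0.268  0.005] [321 350]
gauge 0.79 [ 0.506 -0.322 -0.001] [381 353]
gauge 0.63 [0.552 0.337 0.24 ] [285 136]
gauge 0.54 [ 0.5   -0.218 -0.002] [354 319]
union_small 0.38 [ 0.439  0.074 -0.   ] [283 254]
union_middle 0.68 [ 0.454 -0.098  0.001] [314 291]
union_large 0.8 [ 0.59  -0.092 -0.003] [360 275]
union_large 0.55 [0.675 0.156 0.003] [344 219]
bush_mouth 0.58 [0.598 0.318 0.181] [301 153]
boiler 0.63 [0.55  0.34  0.234] [284 138]
hook_rail 0.89 [0.537 0.419 0.002] [276 193]
hook_rail 0.56 [ 0.615 -0.395 -0.002] [446 360]
hook_rail 0.2 [0.551 0.339 0.239] [284 136]
chimney 0.95 [ 0.7   -0.221 -0.001] [426 293]
oil_bottle 0.71 [0.356 0.196 0.002] [242 237]
screw_jar 0.86 [ 0.752  0.021 -0.004] [388 238]
screw_jar 0.71 [ 0.375 -0.162  0.004] [293 318]
1.1 [0.20164197 0.56506978 0.24995455] [ 3.09546780e+00 -5.35782473e-01  6.16741063e-06] 0.9984565101639999
```

```bash
python3 - <<'E'
import cv2
a=cv2.imread("pics/side.png")[200:390,220:500]
b=cv2.imread("pics/scene.png")[150:330,200:480]
cv2.imwrite("pics/side_crop.png",cv2.resize(a,None,fx=2.85,fy=2.85,interpolation=3))
cv2.imwrite("pics/scene_crop.png",cv2.resize(b,None,fx=2.85,fy=2.85,interpolation=3))
E
```

```text
(no output)
```

View pics/side_crop.png

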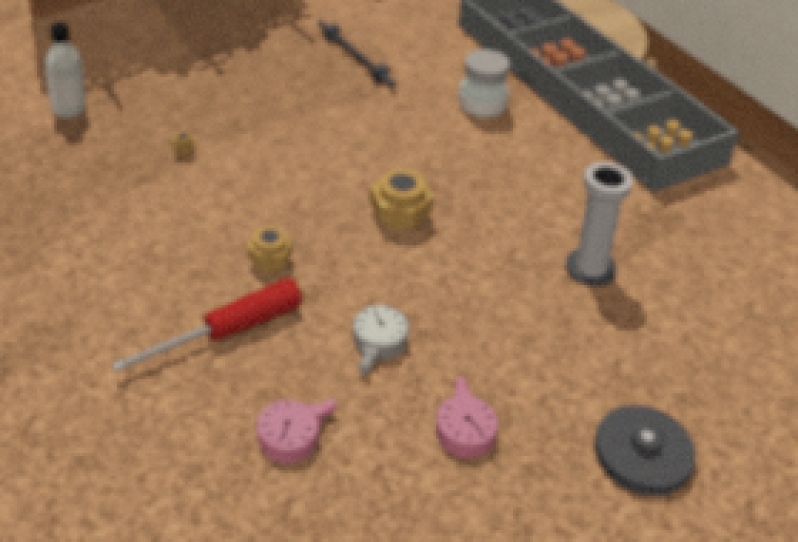

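View pics/scene_crop.png

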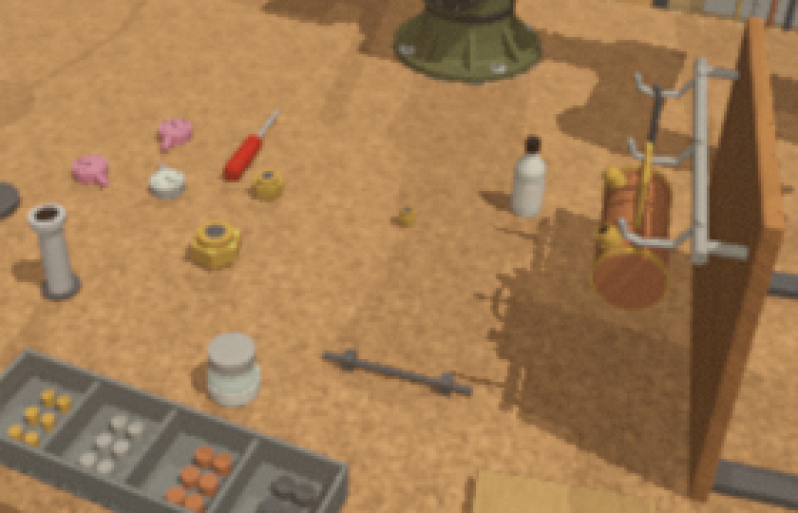

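View pics/side.png

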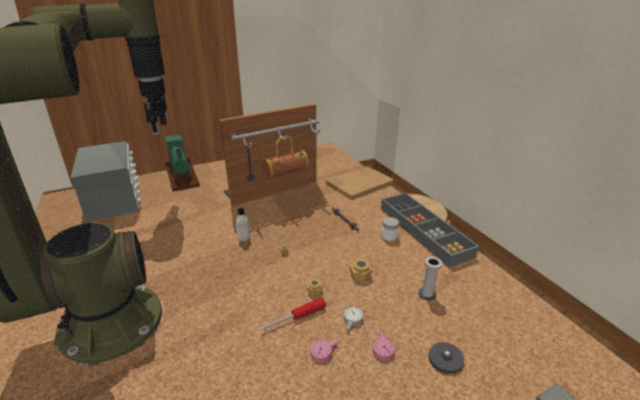

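The three gauge-shaped things in the side view are at (354,319), (321,350) and (384,348). Only (354,319) is bare steel, the other two are pink, so that is the one meant. The brass unions are small (284,252), middle (314,287) and large (361,270). I'll measure the panel's yaw and refine the target positions from depth.

```bash
python3 - <<'E'
from h import *
for c in ["scene","side"]:
    X=cloud(c,np.load(f"{c}.npy"))
    for n,xy in [("gauge",(.502,-.217)),("um",(.455,-.1)),("ul",(.589,-.094)),("us",(.441,.075))]:
        m=(np.hypot(X[...,0]-xy[0],X[...,1]-xy[1])<.035)&(X[...,2]>(.012))&(X[...,2]<.05)
        p=X[m];print(c,n,m.sum(),np.median(p,0).round(3),p[:,2].max().round(3),((p.min(0)+p.max(0))/2).round(3))
    m=(abs(X[...,1]-.4)<.05)&(X[...,0]>.35)&(X[...,0]<.74)&(X[...,2]>.08)&(X[...,2]<.22)
    p=X[m]
    if len(p)>50:
        best=0
        rng=np.random.default_rng(0)
        for _ in range(300):
            i=rng.choice(len(p),2);dd=p[i[1],:2]-p[i[0],:2]
            if np.linalg.norm(dd)<.1: continue
            nn=np.array([-dd[1],dd[0]])/np.linalg.norm(dd);k=(abs((p[:,:2]-p[i[0],:2])@nn)<.004)
            if k.sum()>best: best=k.sum();B=k
        q=p[B];a=np.polyfit(q[:,0],q[:,1],1);print(c,"panel",best,len(p),a.round(3),q.min(0).round(3),q.max(0).round(3))
    # boiler
    m=(abs(X[...,1]-.325)<.045)&(abs(X[...,0]-.55)<.09)&(X[...,2]>.1)&(X[...,2]<.2)
    p=X[m];print(c,"boiler",m.sum(),p.min(0).round(3),p.max(0).round(3))
    print(pix(c,np.array([.6,.317,.18])))
im=cv2.imread("pics/side.png")[90:210,215:335]
im2=cv2.imread("pics/scene.png")[170:290,370:490]
cv2.imwrite("pics/boil.png",np.hstack([cv2.resize(i,(400,400),interpolation=3) for i in (im,im2)]))
E
```

```text
scene gauge 86 [ 0.503 -0.216  0.016] 0.02 [ 0.501 -0.217  0.016]
scene um 78 [ 0.466 -0.096  0.023] 0.031 [ 0.462 -0.099  0.021]
scene ul 218 [ 0.6  -0.09  0.03] 0.042 [ 0.591 -0.094  0.027]
scene us 26 [0.448 0.076 0.017] 0.022 [0.447 0.076 0.017]
scene panel 1046 1579 [0.153 0.329] [0.373 0.387 0.08 ] [0.71  0.443 0.22 ]
scene boiler 1066 [0.482 0.295 0.112] [0.626 0.37  0.2  ]
[412 230]
side gauge 249 [ 0.495 -0.22   0.016] 0.02 [ 0.497 -0.217  0.016]
side um 174 [ 0.452 -0.105  0.024] 0.032 [ 0.455 -0.101  0.022]
side ul 354 [ 0.579 -0.106  0.03 ] 0.042 [ 0.586 -0.098  0.027]
side us 36 [0.442 0.073 0.019] 0.024 [0.442 0.075 0.019]
side panel 2289 2529 [0.15  0.332] [0.368 0.385 0.08 ] [0.702 0.441 0.22 ]
side boiler 897 [0.476 0.29  0.113] [0.618 0.36  0.199]
[302 154]
```

View pics/boil.png

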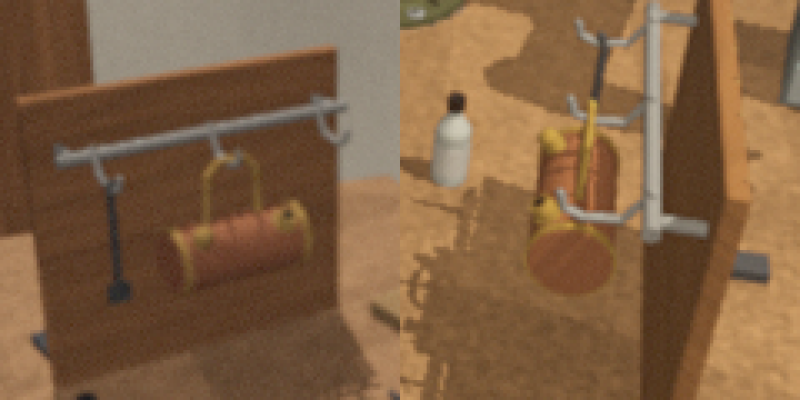

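The picture shows the open bush, with its dark mouth, at side px (301,154), which matches the network's point. The capped fitting sits to its left. Next I shut the fingers and move towards the gauge.

```bash
python3 -m pendant '[0,0,0.5,0,0,0, 0,0,1,0,0,0, 0,0,0.5,0,0,0, 0.15,-0.4,0,0,0,0, 0.3,-0.8,0,0,0,0, 0.3,-0.8,0,0,0,0, 0.3,-0.8,0,0,0,0, 0.3,-0.8,0,0,0,0, 0.3,-0.8,0,0,0,0, 0.3,-0.8,0,0,0,0]' -1
python3 -m pendant '[0.3,-0.8,0,0,0,0, 0.3,-0.8,0,0,0,0, 0.3,-0.8,0,0,0,0, 0.3,-0.8,0,0,0,0, 0.3,-0.8,0,0,0,0, 0.3,-0.8,0,0,0,0, 0.3,-0.8,0,0,0,0, 0.3,-0.8,0,0,0,0, 0.3,-0.8,0,0,0,0, 0.3,-0.8,0,0,0,0]'
```

```text
time_s: 2.1
ee_pos: [0.2799, 0.3557, 0.3302]
ee_rot: [-3.095, 0.535, -0.0]
force: [0.4, 0.2, 1.0]
grip_width: 0.003
gripper_force: 0.0
time_s: 3.1
ee_pos: [0.3998, 0.0357, 0.3303]
ee_rot: [-3.095, 0.535, -0.001]
force: [0.2, 0.5, 0.9]
grip_width: -0.003
gripper_force: 0.0
```

```bash
python3 -m pendant '[0.31,-0.79,0,0,0,0, 0.31,-0.79,0,0,0,0, 0.31,-0.79,0,0,0,0, 0.31,-0.79,0,0,0,0, 0.31,-0.79,0,0,0,0, 0.31,-0.79,0,0,0,0, 0.31,-0.79,-0.5,0,0,0, 0.31,-0.79,-0.8,0,0,0, 0,0,-0.8,0,0,0, 0,0,-0.4,0,0,0]'
python3 - <<'E'
from h import *
s=sense()
im,d=cams.get_image("wrist");cv2.imwrite("pics/w1.png",im[:,:,::-1])
print(s["ee_pos"])
X=cloud("wrist",d)
for n in ["gauge","union_middle"]:
    for r in nets.spot_point("wrist",n)[:4]:
        w=world("wrist",r["centre"]);print(n,round(r["p"],2),w.round(3),pix("wrist",w))
m=(np.hypot(X[...,0]-.499,X[...,1]+.217)<.035)&(X[...,2]>.012)&(X[...,2]<.025)
p=X[m];print(m.sum(),np.median(p,0).round(3),p.min(0).round(3),p.max(0).round(3))
E
```

```text
time_s: 4.1
ee_pos: [0.4979, -0.2163, 0.2259]
ee_rot: [-3.095, 0.539, 0.008]
force: [0.3, -0.1, 0.2]
grip_width: -0.0
gripper_force: 0.0
[ 0.49788831 -0.21634663  0.22591837]
gauge 0.77 [ 0.393 -0.269 -0.003] [389 237]
gauge 0.72 [ 0.504 -0.324 -0.003] [412 128]
gauge 0.45 [ 0.594 -0.092 -0.001] [171 122]
union_middle 0.93 [ 0.461 -0.101  0.004] [231 233]
union_middle 0.25 [0.366 0.193 0.   ] [ 59 362]
1209 [ 0.5   -0.215  0.013] [ 0.478 -0.236  0.012] [ 0.521 -0.194  0.015]
```

View pics/w1.png

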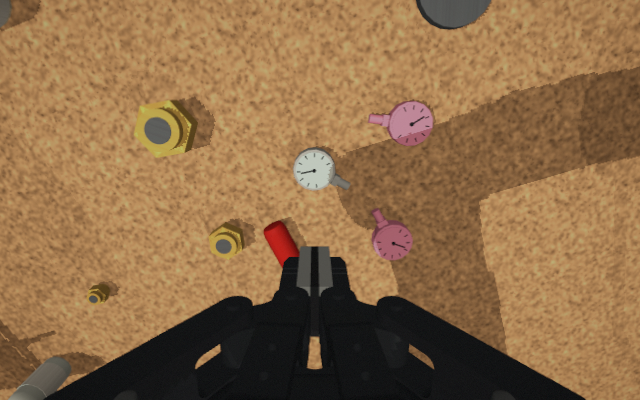

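The wrist picture shows the steel gauge at (315,169), the middle union at (226,242), the large at (163,130), the small at (95,294) and the pink gauges at right. I'll lower over the steel gauge.

```bash
python3 -m pendant '[0.04,0.03,-0.8,0,0,0, 0,0,-0.8,0,0,0, 0,0,-0.8,0,0,0, 0,0,-0.7,0,0,0, 0,0,-0.5,0,0,0, 0,0,-0.3,0,0,0, 0,0,-0.2,0,0,0, 0,0,0,0,0,0, 0,0,0,0,0,0, 0,0,0,0,0,0]'
python3 - <<'E'
from h import *
im,d=cams.get_image("wrist");X=cloud("wrist",d)
s=sense()["ee_pos"];print(s)
for k in (.019,.032): print(k,pix("wrist",s-np.array([0,0,k])))
print(X[240:266:3,305].round(3)); print(X[240:266:3,325,2].round(3))
m=(np.hypot(X[...,0]-.5,X[...,1]+.216)<.03)&(X[...,2]>.025)&(X[...,2]<.1);print(X[m].min(0) if m.any() else None)
cv2.imwrite("pics/w2.png",im[:,:,::-1])
E
python3 -m pendant '[0,0,0,0,0,0, 0,0,0,0,0,0, 0,0,0,0,0,0, 0,0,0,0,0,0, 0,0,0,0,0,0, 0,0,0,0,0,0, 0,0,0,0,0,0, 0,0,0,0,0,0, 0,0,0,0,0,0, 0,0,0,0,0,0]'
```

```text
time_s: 5.25
ee_pos: [0.5012, -0.2147, 0.0674]
ee_rot: [3.095, -0.536, 0.003]
force: [0.7, -0.5, 0.2]
grip_width: 0.006
gripper_force: 0.0
[ 0.50108165 -0.21463764  0.06714125]
0.019 [317 265]
0.032 [316 253]
[[ 0.501 -0.208  0.015]
 [ 0.499 -0.207  0.015]
 [ 0.513 -0.213  0.051]
 [ 0.513 -0.213  0.054]
 [ 0.513 -0.213  0.057]
 [ 0.513 -0.213  0.058]
 [ 0.513 -0.214  0.062]
 [ 0.513 -0.214  0.064]
 [ 0.513 -0.214  0.067]]
[0.014 0.014 0.051 0.054 0.058 0.058 0.061 0.065 0.066]
[ 0.4829677  -0.24589751  0.04943096]
time_s: 6.3
ee_pos: [0.5005, -0.2145, 0.066]
ee_rot: [3.095, -0.536, 0.0]
force: [-0.2, 0.2, 0.2]
grip_width: -0.003
gripper_force: 0.0
```

View pics/w2.png

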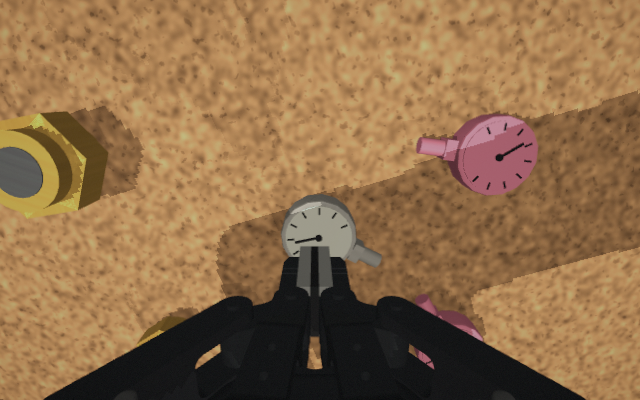

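Tips are 19 mm below the TCP and about 32 mm above the dial. I'll lower 8 mm and dwell.

```bash
Z='unused'; python3 -m pendant '[0,0,-0.1,0,0,0, 0,0,-0.1,0,0,0, 0,0,0,0,0,0, 0,0,0,0,0,0, 0,0,0,0,0,0, 0,0,0,0,0,0, 0,0,0,0,0,0, 0,0,0,0,0,0, 0,0,0,0,0,0, 0,0,0,0,0,0]'
python3 -m pendant '[0,0,0,0,0,0, 0,0,0,0,0,0, 0,0,0,0,0,0, 0,0,0,0,0,0, 0,0,0,0,0,0, 0,0,0,0,0,0, 0,0,0,0,0,0, 0,0,0,0,0,0, 0,0,0,0,0,0, 0,0,0,0,0,0]'
python3 -m pendant '[0,0,0,0,0,0, 0,0,0,0,0,0, 0,0,0,0,0,0, 0,0,0,0,0,0, 0,0,0,0,0,0, 0,0,0,0,0,0, 0,0,0,0,0,0, 0,0,0,0,0,0, 0,0,0,0,0,0, 0,0,0,0,0,0]'
```

```text
time_s: 7.3
ee_pos: [0.5005, -0.2145, 0.058]
ee_rot: [3.095, -0.536, 0.0]
force: [-0.2, -0.5, -0.0]
grip_width: 0.005
gripper_force: 0.0
time_s: 8.3
ee_pos: [0.5004, -0.2145, 0.058]
ee_rot: [3.095, -0.536, 0.0]
force: [0.1, 0.6, -0.6]
grip_width: -0.001
gripper_force: 0.0
time_s: 9.3
ee_pos: [0.5004, -0.2145, 0.058]
ee_rot: [3.095, -0.536, 0.0]
force: [-0.4, 0.7, 0.3]
grip_width: -0.001
gripper_force: 0.0
```

```bash
python3 -m pendant '[0,0,0.4,0,0,0, 0,0,0.8,0,0,0, 0,0,0.8,0,0,0, 0,0,0.8,0,0,0, 0,0,0.2,0,0,0, -0.27,0.715,0,0,0,0, -0.27,0.715,0,0,0,0, -0.27,0.715,0,0,0,0, -0.27,0.715,0,0,0,0, 0,0,0,0,0,0]'
python3 - <<'E'
from h import *
im,d=cams.get_image("wrist");X=cloud("wrist",d)
print(sense()["ee_pos"])
for r in nets.spot_point("wrist","union_middle")[:2]: print(r["p"],world("wrist",r["centre"]).round(3))
m=(np.hypot(X[...,0]-.457,X[...,1]+.1)<.03)&(X[...,2]>.02)&(X[...,2]<.035)
p=X[m];print(m.sum(),np.median(p,0).round(3),p.min(0).round(3),p.max(0).round(3))
E
```

```text
time_s: 10.3
ee_pos: [0.4566, -0.0979, 0.178]
ee_rot: [-3.095, 0.531, -0.001]
force: [0.9, -0.3, 0.3]
grip_width: 0.0
gripper_force: 0.0
[ 0.45702872 -0.09891214  0.17800951]
856 [ 0.459 -0.1    0.026] [ 0.441 -0.116  0.02 ] [ 0.475 -0.083  0.029]
```

```bash
python3 -m pendant '[0,0,-0.6,0,0,0, 0,0,-0.7,0,0,0, 0,0,-0.6,0,0,0, 0,0,-0.4,0,0,0, 0,0,-0.25,0,0,0, 0,0,-0.1,0,0,0, 0,0,0,0,0,0, 0,0,0,0,0,0, 0,0,0,0,0,0, 0,0,0,0,0,0]'
python3 -m pendant '[0,0,0,0,0,0, 0,0,0,0,0,0, 0,0,0,0,0,0, 0,0,0,0,0,0, 0,0,0,0,0,0, 0,0,0,0,0,0, 0,0,0,0,0,0, 0,0,0,0,0,0, 0,0,0,0,0,0, 0,0,0,0,0,0]'
python3 -m pendant '[0,0,0,0,0,0, 0,0,0,0,0,0, 0,0,0,0,0,0, 0,0,0,0,0,0, 0,0,0,0,0,0, 0,0,0,0,0,0, 0,0,0,0,0,0, 0,0,0,0,0,0, 0,0,0,0,0,0, 0,0,0,0,0,0]'
python3 -m pendant '[0,0,0,0,0,0, 0,0,0,0,0,0, 0,0,0,0,0,0, 0,0,0,0,0,0, 0,0,0,0,0,0]'
```

```text
time_s: 11.4
ee_pos: [0.4576, -0.1001, 0.0726]
ee_rot: [-3.095, 0.536, -0.002]
force: [0.5, 0.5, 0.4]
grip_width: 0.001
gripper_force: 0.0
time_s: 12.4
ee_pos: [0.4572, -0.1001, 0.072]
ee_rot: [3.095, -0.536, -0.0]
force: [0.4, -0.0, -0.1]
grip_width: 0.002
gripper_force: 0.0
time_s: 13.4
ee_pos: [0.4572, -0.1001, 0.0719]
ee_rot: [3.095, -0.536, -0.0]
force: [0.4, 0.4, -0.8]
grip_width: 0.001
gripper_force: 0.0
time_s: 13.9
ee_pos: [0.4573, -0.1001, 0.072]
ee_rot: [3.095, -0.536, 0.0]
force: [0.2, -0.7, 0.2]
grip_width: -0.004
gripper_force: 0.0
```

```bash
python3 -m pendant '[0,0,0.5,0,0,0, 0,0,0.9,0,0,0, 0,0,0.9,0,0,0, 0,0,0.9,0,0,0, 0,0,0.9,0,0,0, 0,0,0.9,0,0,0, 0,0,0.5,0,0,0, 0.35,0.74,0,0,0,0, 0.35,0.74,0,0,0,0, 0.35,0.74,0,0,0,0]'
python3 -m pendant '[0.35,0.74,0,0,0,0, 0.35,0.74,0,0,0,0, 0.35,0.74,0,0,0,0, 0.35,0.74,0,0,0,0, 0.35,0.74,0,0,0,0, 0.35,0.74,0,0,0,0, 0.35,0.74,0,0,0,0, 0.35,0.74,0,0,0,0, 0,0,0,0,0,0]'
python3 -m pendant '[0,0,0,0.7,0.1,0, 0,0,0,0.7,0.1,0, 0,0,0,0.7,0.1,0, 0,0,0,0.7,0.1,0, 0,0,0,0.7,0.1,0, 0,0,0,0.7,0.1,0, 0,0,0,0.7,0.1,0, 0,0,0,0.7,0.1,0, 0,0,0,0.7,0.1,0, 0,0,0,0.6,0.1,0]'
python3 -m pendant '[0,0,0,0,0,0, 0,0,0,0,0,0]'
python3 - <<'E'
from h import *
from scipy.spatial.transform import Rotation as R
im,d=cams.get_image("wrist");s=sense()
print(R.from_rotvec(s["ee_rot"]).as_matrix().round(3))
for r in nets.spot_point("wrist","bush_mouth")[:3]:
    w=world("wrist",r["centre"]);print(r["p"],w.round(4),pix("wrist",w))
print(s["ee_pos"],s["joint_positions"])
for c in("side","scene"):
    cams.get_image(c)
    for r in nets.spot_point(c,"bush_mouth")[:2]: print(c,r["p"],world(c,r["centre"]).round(4))
cv2.imwrite("pics/w3.png",im[:,:,::-1])
E
```

```text
time_s: 14.9
ee_pos: [0.4996, -0.0103, 0.2923]
ee_rot: [-3.095, 0.537, -0.001]
force: [0.7, -0.5, 0.4]
grip_width: 0.001
gripper_force: 0.0
time_s: 15.8
ee_pos: [0.6118, 0.2286, 0.289]
ee_rot: [3.094, -0.532, -0.005]
force: [0.7, -0.3, -1.1]
grip_width: 0.0
gripper_force: 0.0
time_s: 16.8
ee_pos: [0.6113, 0.2248, 0.2923]
ee_rot: [-2.426, 0.421, 0.278]
force: [0.2, 0.4, 0.5]
grip_width: -0.009
gripper_force: 0.0
time_s: 17.0
ee_pos: [0.6115, 0.2247, 0.2919]
ee_rot: [-2.43, 0.423, 0.277]
force: [0.3, -0.1, 0.9]
grip_width: 0.004
gripper_force: 0.0
[[ 0.926 -0.366 -0.091]
 [-0.229 -0.738  0.634]
 [-0.299 -0.566 -0.768]]
0.82 [0.5967 0.3215 0.1802] [312 193]
[0.61129505 0.22527135 0.29224312] [ 0.2648557   0.14531754  0.35939721 -0.69236063 -1.65784138  0.85437937]
side 0.59 [0.595  0.3178 0.1839]
scene 0.8 [0.5976 0.3157 0.181 ]
scene 0.58 [ 5.019e-01 -2.218e-01  2.000e-04]
```

View pics/w3.png

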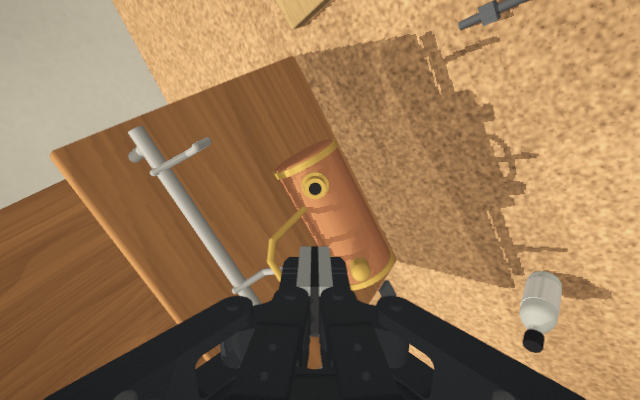

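The wrist picture shows the open mouth at (315,187) and the capped dome at (360,268). I'll refine the mouth position from its pixel ray and depth.

```bash
python3 - <<'E'
from h import *
im,d=cams.get_image("wrist");X=cloud("wrist",d);s=sense()
v,u=np.mgrid[:400,:640];r=np.hypot(u-315,v-187)
print("ring",np.median(X[(r>8)&(r<12)],0).round(4),"hole",np.median(X[r<5],0).round(4))
a=np.array([.096,-.637,.765]);w=X[(r>8)&(r<12)];h=(w@a);q=w[h>np.percentile(h,60)]
print(q.mean(0).round(4),((q.min(0)+q.max(0))/2).round(4))
m=q.mean(0);t=m+.045*a;print(s["ee_pos"],((t-s["ee_pos"])/.04).round(3))
E
```

```text
ring [0.5992 0.3198 0.1742] hole [0.6005 0.3185 0.1775]
[0.5987 0.3173 0.1764] [0.5995 0.3178 0.1772]
[0.6110628  0.22597778 0.2921467 ] [-0.2    1.565 -2.033]
```

```bash
python3 -m pendant '[-0.02,0.16,-0.2,0,0,0, -0.03,0.24,-0.3,0,0,0, -0.04,0.32,-0.4,0,0,0, -0.04,0.32,-0.4,0,0,0, -0.03,0.24,-0.29,0,0,0, -0.02,0.16,-0.2,0,0,0, -0.01,0.1,-0.12,0,0,0, -0.01,0.07,-0.06,0,0,0, 0,0,0,0,0,0, 0,0,0,0,0,0]'
python3 - <<'E'
from h import *
from scipy.spatial.transform import Rotation as R
s=sense();z=R.from_rotvec(s["ee_rot"]).as_matrix()[:,2];p=s["ee_pos"]+.019*z;print(s["ee_pos"].round(4),z.round(3))
v=np.array([.599,.318,.179])-p;print("gap",v@z,"off",np.linalg.norm(v-(v@z)*z))
im,d=cams.get_image("wrist");i2,_=cams.get_image("side")
i2=cv2.resize(i2[90:210,215:335],(400,400),interpolation=3)
cv2.imwrite("pics/w4.png",np.hstack([im[:,120:520],i2])[:,:,::-1])
E
```

```text
time_s: 18.35
ee_pos: [0.6036, 0.2896, 0.2139]
ee_rot: [-2.428, 0.421, 0.276]
force: [0.1, -0.3, -0.1]
grip_width: 0.0
gripper_force: 0.0
[0.6036 0.2896 0.2139] [-0.091  0.636 -0.767]
gap 0.026216837241904673 off 0.0006263300306499562
```

View pics/w4.png

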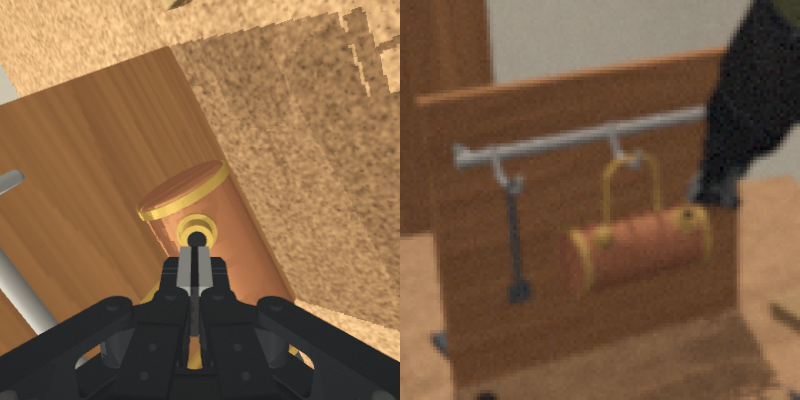

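The tips point in line into the open mouth (left panel, around (197,240)) with a gap of about 26 mm. The boiler hangs undisturbed. Now the final dwell, then hand in.

```bash
python3 -m pendant '[0,0,0,0,0,0, 0,0,0,0,0,0, 0,0,0,0,0,0, 0,0,0,0,0,0, 0,0,0,0,0,0, 0,0,0,0,0,0, 0,0,0,0,0,0, 0,0,0,0,0,0, 0,0,0,0,0,0, 0,0,0,0,0,0]'
python3 -m pendant '[0,0,0,0,0,0, 0,0,0,0,0,0, 0,0,0,0,0,0, 0,0,0,0,0,0, 0,0,0,0,0,0, 0,0,0,0,0,0, 0,0,0,0,0,0, 0,0,0,0,0,0, 0,0,0,0,0,0, 0,0,0,0,0,0]'
python3 -m pendant '[0,0,0,0,0,0, 0,0,0,0,0,0, 0,0,0,0,0,0, 0,0,0,0,0,0, 0,0,0,0,0,0, 0,0,0,0,0,0, 0,0,0,0,0,0, 0,0,0,0,0,0, 0,0,0,0,0,0, 0,0,0,0,0,0]'
python3 -c "from plant import order; print(order.hand_in())"
```

```text
time_s: 19.45
ee_pos: [0.6033, 0.2899, 0.2132]
ee_rot: [-2.428, 0.421, 0.278]
force: [-0.1, 1.3, -0.7]
grip_width: 0.006
gripper_force: 0.0
time_s: 20.45
ee_pos: [0.6032, 0.2899, 0.2132]
ee_rot: [-2.428, 0.421, 0.278]
force: [-0.3, 0.2, 0.0]
grip_width: 0.002
gripper_force: 0.0
time_s: 21.45
ee_pos: [0.6032, 0.2899, 0.2132]
ee_rot: [-2.428, 0.421, 0.278]
force: [-0.6, -0.5, -0.6]
grip_width: -0.001
gripper_force: 0.0
the job is handed in; nothing more can be done
None
```

The fingertips pointed at the steel gauge's dial, then the middle union, then in line with the open bush mouth, dwelling over 2 s at each about 2.3–2.6 cm away with no sign of contact; the job was handed in at 21.5 s with the hand still at the bush.

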